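# Prop open the coppersmith's display case

### The arm

A 6-joint arm with a two-finger parallel gripper is mounted at the origin on the work surface. World frame = base frame: x ahead of the robot, y to its left, z up, the work surface at z = 0. Lengths are in m, angles in degrees, forces in N, time in s.
With the tool pointing down it reaches from about 0.3 to 0.85 m from the base axis. Payload 5.4 kg.
Tool frame: the origin (TCP) lies on the centre line of the jaws, within the pads' length; the fingertips stand 14 mm ahead of it and the grasp point (between the pads) lies 5 mm behind it (arm.tip_reach is the distance from the TCP to the fingertips, in m); z points along the fingers, y is the line along which they close (so a half turn about z gives the same grasp; the last joint's range is limited). The gripper opens to 85 mm and grips with 20 to 120 N. Pads are 22 mm wide; open, the fingers measure 114 mm over their backs; the gripper's body (76 mm by 85 mm) begins 54 mm behind the grasp point. The pads swing forward as they close: fully open they stand 13 mm farther back than shut.
Start: joints at [61.129, 9.076, 91.501, -0, 79.423, -12.038], TCP at [0.167, 0.55, 0.245] pointing down, gripper open.
Joint ranges: [-166.64, 166.64], [-54.1, 131.32], [10.49, 154.53], [-73.88, 253.88], [9.74, 151.15], [-171.62, 171.62]. Speed limits (degrees/s): [147.25, 147.25, 180, 180, 180, 180].

### API

Orientations are given as [roll, pitch, yaw] about the fixed x, y, z axes, in that order (R = Rz(yaw) Ry(pitch) Rx(roll)).
In Python, from workcell import arm, eyes gives the robot as it stands.
- The arm moves only by the tool step_arm, never from a script. Its argument "deltas" is a list of rows, each an object with "delta_pos": the shift along the tool's x, y, z in mm, a list of three; "turn": the turn about the tool's z in rad; "claw": the closure, from -1 (fully open) to 1 (shut). In form: [{"delta_pos": [x, y, z], "turn": turn, "claw": claw}, ...]. A call has exactly 10 rows; each row is the pose to reach, as a shift and turn from the pose commanded when the call began, along the tool's axes at that moment; what a row does not reach only later rows make up. A row lasts 1/8 s, in which the tool goes at most 62.5 mm and 10.7 degrees, less where a joint would pass 70% of its speed; a pose out of reach is approached as far as the arm can. A call with a gripper value outside its range is refused whole. The fingers move at their own pace and stop on an object; "newtons" is the grip in N (left out, the last holds). Time passes only in rows, so rows that repeat a pose let the fingers close, or fill a call up. It gives the time, the measured TCP pose, the force, the opening and the grip force at its end, in the units of the state.
- arm.get_obs(): the state, without advancing time (a new reading comes with each control period).
- eyes.read_camera(name): name is "side" or "top"; returns a dict with "img" (420x560x3 uint8, red, green, blue), "vfov" (degrees; the focal length in pixels is half the picture's height over the tangent of half this angle, whatever the lens; pixels are square), "cx", "cy" (the principal point, pixels), "k1" (the pictures are not rectified: a ray, as slopes to the right and down, at radius r is drawn at 1 + k1 r^2 times it, then the intrinsics apply), "R" (3x3) and "t" (3): a world point X has camera coordinates R X + t. Camera axes: x right, y down, z forward; pixel columns grow to the right and rows downward; lengths in m; the calibration is good to about 2 mm. A picture is of the moment at which its call begins. There is no depth.
- arm.hand_in(): hands the job in; it is judged then, once.
Trained networks look in a picture, given as the dict that the camera call returned (one of the last four; its "shot" number tells which), for a name from the list of things; names that differ only in an ending like _2 or _b are one class to them, and where a whole thing is asked for, a point or a joint stands for the part that bears it (a point fixed in the world has none). Each returns a list of dicts, best first, with "score" (0 to 1); they miss things now and then, are a little off and sometimes report something else, mostly with a low value. They report only what shows in the picture. A call takes as long as a camera call.
- eyes.look_for(picture, label): "rect" ([left, top, width, height] in pixels, round what is visible of it).
- eyes.silhouettes(picture, label): "mask" (420x560 bool, what is visible of it) and "rect" ([left, top, width, height] in pixels, round what is visible of it).
The state is a dict: "time": time; "joint_pos": joint angles; "joint_vel": joint speeds; "joint_torque": joint torques, N m; "tcp_pos": TCP position; "orientation": TCP orientation; "ft_force": force on the tool from outside, world axes, zero at the start; "ft_torque": the same for the moment, N m; "gripper_width": finger opening in m; "grasp_force": force on a finger pad.
Only numpy, scipy, OpenCV 4.12 (cv2) and the standard library are available. Lean on these libraries where they do the work, as an engineer would, in place of code of your own. Each camera call takes 0.05 s, during which the arm holds its last target. There are 200 camera calls.

### The job

Lift the glass lid of the display case by its brass bar handle, then swing the prop rod down by its red grip, feel for the hole in the brass catch block with the rod's tip and seat the tip fully in the hole, so that the lid stays propped open on its own when you let go. Be gentle: do not jam the tip down hard on the brass, and leave the goblet, the bowl and the hammer alone.

Things in the scene. Friction and masses are not known exactly. Their poses are not given: they have to be found in the camera images.
- case: Fixed wooden display case; origin: centre of its underside on the bench; its x points from the front (robot side) to the hinged back, y left, z up. Lid bay 240 (x) x 225 (y) mm, y -110 to +115, walls 94 mm high. On its right (y -165 to -110) a side deck 78 mm high carries a brass catch block 90 (x) x 32 (y) x 14 mm, top at 92 mm, with the holding hole in its middle, 14 mm wide, 12 mm deep.
- catch_zone (a point): Front end of the strip in which the hole lies, level with the catch block's top: case (-22, -140, 92) mm. The block was screwed on by eye: the hole's centre is on the line case y = -140 mm, anywhere from 6 to 34 mm behind this point (towards the hinge, +x of the case). Its true place is not reported: find it by look or by feel with the rod's tip; the block's top is flat around it.
- hinge_line (a point): Point on the lid's hinge axis, which runs along the case's y: case (110, -140, 101) mm, that is in the vertical plane in which the rod swings.
- lid (a joint): Lid angle, rad: 0 closed, grows as the front edge lifts, stop at 1.2. Lid 225 mm deep forward of the hinge, 12 mm thick, light wooden frame with clear pane, about 0.25 kg. Stiff hinge (friction 0.45 N m): a raised lid stays where it is left; lifting at the handle takes 3 to 5 N; drawing it down by the rod takes 2 to 6 N.
- lid_handle (a point): Middle of the brass bar handle: round bar 12 mm thick, 110 mm long along the case's y, 38 mm in front of the lid's front edge (free gap 32 mm), 263 mm from the hinge axis, level with the lid's mid-thickness, on two posts 50 mm either side. Pinched from above (fingers in front and behind) it can turn between the fingers.
- prop (a joint): Angle of the prop rod to the lid, rad: 0 folded along the lid's right edge, tip towards the hinge (stop); grows as the tip swings down and forward; stop at 2.0. Friction (0.07 N m) holds it where left. With the tip seated the lid is at about 0.85 rad and the rod within 0.15 rad of upright. With the lid at 1.05 rad or more an upright rod's tip clears the block.
- prop_pivot (a point): Pivot of the prop rod on the lid's right side, 170 mm from the hinge axis, in the rod's plane (case y -140 mm, 25 mm or so outside the lid's edge). The pivot axis is along the case's y.
- prop_tip (a point): Very end of the rod's rounded tip: steel, 10 mm in diameter, 149 mm from the pivot.
- prop_grip (a point): Middle of the red grip on the rod: cylinder 14 mm thick, 34 mm long along the case's y, sticking out sideways away from the lid; 58 mm to the right of the rod's axis, 102 mm from the pivot along the rod. Free space under it beside the case. Pinched from above (fingers in front and behind) it can turn between the fingers.
- goblet: Brass goblet, 60 mm wide, 85 mm high, standing on the bench; origin under its centre. Leave alone.
- bowl: Copper bowl, 84 mm wide, 45 mm high, on the bench; origin under its centre. Leave alone.
- hammer: Hammer lying on the bench left of the case, about 0.25 m long; origin under it. Leave alone.

How it is judged:
By the outcome, as a careful person would: the job done as asked, in the order asked, and still so for the second after the job is handed in, with the robot touching nothing.
It also fails if it takes over 72 s, if anything falls off the work surface, if the arm or the gripper's body presses on something with over 40 N, if the wrist force passes 120 N, or if a joint passes its speed limit or range.

## Working session

There is one attempt and no reset: what is moved stays moved. The work goes in short steps, Python scripts to look and compute and a tool call to move; the robot and the scene stay as the last step left them, time stands still between calls to the robot, and variables do not carry over. Pictures are saved under pics/ and viewed, at most 10 in all, crops included, and the job is handed in when it is done.

Besides the shell and the picture viewer there is one more tool, called in YAML: its name, and indented under it one key for each argument. step_arm: Moves the arm, as the interface text tells. Its arguments: {"type":"object","properties":{"deltas":{"type":"array","items":{"type":"object","properties":{"delta_pos":{"type":"array","items":{"type":"number"}},"turn":{"type":"number"},"claw":{"type":"number"}}}},"newtons":{"type":"number"}},"required":["deltas"]}

```bash
ls; mkdir -p pics; cat > h.py <<'E'
import numpy as np,cv2
from workcell import arm,eyes
def K(p):
    h=p["img"].shape[0]; f=h/2/np.tan(np.radians(p["vfov"])/2)
    return np.array([[f,0,p["cx"]],[0,f,p["cy"]],[0,0,1.]]),np.array([p["k1"],0,0,0,0.])
def proj(p,X):
    k,d=K(p); return cv2.projectPoints(np.atleast_2d(np.array(X,float)),cv2.Rodrigues(np.array(p["R"]))[0],np.array(p["t"],float),k,d)[0][:,0]
def ray(p,uv):
    k,d=K(p); s=cv2.undistortPoints(np.array([[uv]],float),k,d)[0,0]
    R=np.array(p["R"]); v=R.T@np.array([*s,1]); return -R.T@np.array(p["t"]),v/np.linalg.norm(v)
def onz(p,uv,z):
    o,v=ray(p,uv); return o+v*(z-o[2])/v[2]
def save(p,n): cv2.imwrite(f"pics/{n}.png",p["img"][:,:,::-1])
def pt(c,x,y,z):
    "case mm -> world; c=(x,y,yaw)"
    a=c[2]; return np.array([c[0]+(np.cos(a)*x-np.sin(a)*y)/1e3,c[1]+(np.sin(a)*x+np.cos(a)*y)/1e3,z/1e3])
E
python3 - <<'E'
from h import *
print(arm.get_obs())
for n in("side","top"):
    p=eyes.read_camera(n); save(p,n+"0"); print(n,p["vfov"],p["cx"],p["cy"],p["k1"],(-np.array(p["R"]).T@p["t"]),p["R"])
    for l in("case","lid","lid_handle","prop_tip","prop_grip","prop_pivot","goblet","bowl","hammer"):
        print(l,[(np.round(d["rect"]),round(d["score"],2)) for d in eyes.look_for(p,l)[:2]])
E
```

```text
pics
{'time': 0.0, 'joint_pos': array([ 6.11288473e+01,  9.11399205e+00,  9.15733169e+01,  1.56430559e-03,
        7.94213607e+01, -1.20372357e+01]), 'joint_vel': array([ 0.02714886, -0.04428418,  0.02046574,  0.0955935 ,  0.12987393,
        0.00613598]), 'joint_torque': array([ 1.32167945e-03, -3.95975983e+01, -3.31441891e+01,  5.39543441e-05,
        8.06048425e-03, -5.53498921e-06]), 'tcp_pos': array([0.16624317, 0.5498455 , 0.24429371]), 'orientation': array([-1.79894040e+02, -2.41661273e-02,  1.63165772e+02]), 'ft_force': array([ 0.32925051, -1.40995121,  0.68477201]), 'ft_torque': array([-0.00231927, -0.00380558,  0.00083149]), 'grasp_force': 0.0, 'gripper_width': 0.08532855431046976}
side 54.11932847895996 276.0966954909684 207.51085500136966 0.018833201129678297 [ 0.13261891 -0.39749684  0.895067  ] [[ 0.74579847 -0.66609553  0.01006874]
 [-0.50764715 -0.57804784 -0.63887014]
 [ 0.43136876  0.47135701 -0.7692487 ]]
case []
lid [(array([224., 165., 131., 102.]), 0.92)]
lid_handle [(array([221., 165., 133., 104.]), 0.75)]
prop_tip [(array([291., 232.,  65.,  38.]), 0.58)]
prop
[... 344 characters left out ...]
5628 278.41237970801427 207.44525653035896 -0.0702316804823088 [0.3780691  0.09591451 1.13536237] [[ 1.96332467e-02 -9.99806837e-01  9.08039093e-04]
 [-9.81246345e-01 -1.94429462e-02 -1.91774823e-01]
 [ 1.91755434e-01  2.87415235e-03 -9.81438532e-01]]
case [(array([235., 147., 145., 126.]), 0.77)]
lid [(array([230., 144., 153., 125.]), 0.64)]
lid_handle [(array([232., 148., 153., 123.]), 0.62)]
prop_tip [(array([341., 180.,  43.,  64.]), 0.77), (array([140., 126.,  56.,  98.]), 0.69)]
prop_grip [(array([342., 182.,  40.,  59.]), 0.67)]
prop_pivot [(array([340., 180.,  43.,  60.]), 0.64)]
goblet []
bowl [(array([406., 204.,  31.,  31.]), 0.87)]
hammer [(array([139., 126.,  59.,  96.]), 0.72)]
```

```bash
python3 - <<'E'
import cv2
a=cv2.imread("pics/side0.png")[115:355,170:430];b=cv2.imread("pics/top0.png")[115:295,200:450]
cv2.imwrite("pics/s0c.png",cv2.resize(a,None,fx=2.5,fy=2.5,interpolation=2)[:600]);cv2.imwrite("pics/t0c.png",cv2.resize(b,None,fx=3.2,fy=3.2,interpolation=2)[:600])
E
```

```text
(no output)
```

View pics/s0c.png

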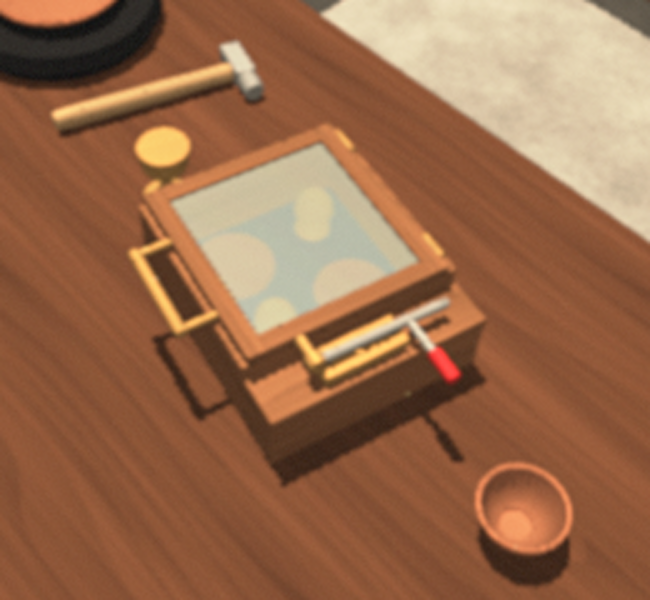

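View pics/t0c.png

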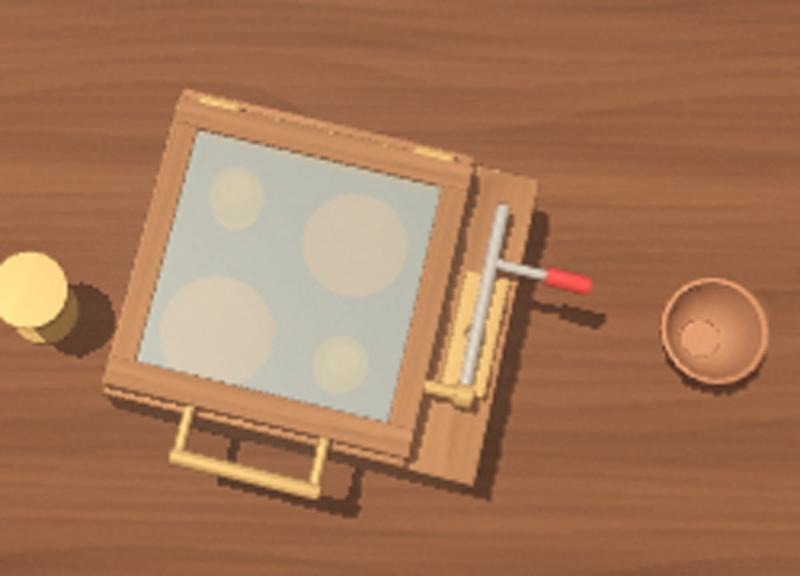

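```bash
cat > fit.py <<'E'
from h import *
from scipy.optimize import least_squares
T=eyes.read_camera("top");S=eyes.read_camera("side")
t=lambda u,v:(u/3.2+200-.35,v/3.2+115-.35)
s=lambda u,v:(u/2.5+170-.3,v/2.5+115-.3)
O=[("FL",t(105,382),s(145,207)),("FR",t(410,455),s(250,352)),("BL",t(183,92),s(330,127)),("BR",t(472,157),s(453,267)),
("dF",t(475,485),s(268,420)),("dB",t(537,182),s(485,320)),("grip",t(569,281),s(445,360)),("tip",t(503,206),s(449,299)),("hL",t(172,457),s(133,253)),("hR",t(320,492),s(183,331))]
def P(q):
    hy,rz=q[3]*1e3,q[4]*1e3; zt=107
    return dict(FL=(-115,115,zt),FR=(-115,-110,zt),BL=(110,115,zt),BR=(110,-110,zt),dF=(-120,-165,78),dB=(120,-165,78),grip=(42,-198,rz),tip=(89,-140,rz),hL=(-153,hy+55,101),hR=(-153,hy-55,101))
def res(q):
    d=P(q);r=[]
    for n,a,b in O:
        X=pt(q,*d[n]); r+=[proj(T,X)[0]-a,proj(S,X)[0]-b]
    return np.concatenate(r)
f=least_squares(res,[.45,.05,-.2,0,.1],loss="soft_l1")
print(f.x,np.degrees(f.x[2]))
for (n,_,_),r in zip(O,res(f.x).reshape(-1,4)): print(n,r.round(1))
c=f.x;np.save("case.npy",c)
print("handle",pt(c,-153,c[3]*1e3,101),"grip",pt(c,42,-198,c[4]*1e3))
for n in("bowl","goblet"):
  d=eyes.look_for(T,n)
  if d: r=d[0]["rect"];print(n,onz(T,(r[0]+r[2]/2,r[1]+r[3]/2),.04))
print("goblet",onz(T,t(32,290),.085))
# block hole candidates
print("hole range top px crop",[((proj(T,pt(c,x,-140,92))[0]-[200,115])*3.2).round() for x in(-16,12)],[((proj(S,pt(c,x,-140,92))[0]-[170,115])*2.5).round() for x in(-16,12)])
E
python3 fit.py
```

```text
[ 6.00081759e-01  6.77317736e-02 -2.23992916e-01 -1.67799965e-04
  1.00535728e-01] -12.833848727147165
FL [-0.6  0.3 -0.5 -5. ]
FR [-1.1  1.  -0.9  2.3]
BL [-0.6  0.9  0.5 -2.1]
BR [ 0.3  2.4 -0.7 -1.1]
dF [-0.5  0.3  1.6  1.4]
dB [ 0.9 -0.7  1.4 -0.7]
grip [-0.3 -0.1  0.2  1.5]
tip [ 0.6 -1.   0.6 -0.2]
hL [-0.4 -0.7  0.6 -0.2]
hR [-0.2 -0.   0.2  1.2]
handle [0.45086669 0.10155322 0.101     ] grip [ 0.59705187 -0.13465108  0.10053573]
bowl [ 0.57247206 -0.26126986  0.04      ]
goblet [0.58668089 0.26854223 0.04      ]
goblet [0.58532324 0.26372572 0.085     ]
hole range top px crop [array([472., 338.]), array([480., 302.])] [array([356., 347.]), array([381., 335.])]
```

step_arm:
  deltas:
    - {"delta_pos":[-41,-35,4],"turn":0.15,"claw":0.2}
    - {"delta_pos":[-82,-70,8],"turn":0.3,"claw":0.2}
    - {"delta_pos":[-123,-105,12],"turn":0.45,"claw":0.2}
    - {"delta_pos":[-164,-140,16],"turn":0.6,"claw":0.2}
    - {"delta_pos":[-205,-175,20],"turn":0.75,"claw":0.2}
    - {"delta_pos":[-246,-210,25],"turn":0.9,"claw":0.2}
    - {"delta_pos":[-287,-245,30],"turn":1.05,"claw":0.2}
    - {"delta_pos":[-328,-280,35],"turn":1.2,"claw":0.2}
    - {"delta_pos":[-369,-315,40],"turn":1.35,"claw":0.2}
    - {"delta_pos":[-401.6,-346.6,45],"turn":1.501,"claw":0.2}
  newtons: 40

```text
time: 2.45
tcp_pos: [0.4516, 0.1004, 0.2005]
orientation: [179.9, -0.0, 76.8]
ft_force: [0.9, 1.5, 0.0]
gripper_width: 0.0342
grasp_force: 0.0
```

step_arm:
  deltas:
    - {"delta_pos":[0,0,20],"turn":0,"claw":0.2}
    - {"delta_pos":[0,0,40],"turn":0,"claw":0.2}
    - {"delta_pos":[0,0,60],"turn":0,"claw":0.2}
    - {"delta_pos":[0,0,80],"turn":0,"claw":0.2}
    - {"delta_pos":[0,0,95],"turn":0,"claw":0.2}
    - {"delta_pos":[0,0,103],"turn":0,"claw":0.2}
    - {"delta_pos":[0,0,103],"turn":0,"claw":0.5}
    - {"delta_pos":[0,0,103],"turn":0,"claw":0.9}
    - {"delta_pos":[0,0,103],"turn":0,"claw":0.9}
    - {"delta_pos":[0,0,103],"turn":0,"claw":0.9}
  newtons: 40

```text
time: 3.7
tcp_pos: [0.4509, 0.1023, 0.0978]
orientation: [179.9, -0.0, 77.2]
ft_force: [0.1, -0.3, 0.3]
gripper_width: 0.0104
grasp_force: 39.1
```

step_arm:
  deltas:
    - {"delta_pos":[0,1.7,-29.9],"turn":0,"claw":0.9}
    - {"delta_pos":[0,6.8,-59.4],"turn":0,"claw":0.9}
    - {"delta_pos":[0,15.2,-88.2],"turn":0,"claw":0.9}
    - {"delta_pos":[0,26.9,-115.8],"turn":0,"claw":0.9}
    - {"delta_pos":[0,41.6,-141.9],"turn":0,"claw":0.9}
    - {"delta_pos":[0,59.1,-166.2],"turn":0,"claw":0.9}
    - {"delta_pos":[0,79.4,-188.3],"turn":0,"claw":0.9}
    - {"delta_pos":[0,102,-207.9],"turn":0,"claw":0.9}
    - {"delta_pos":[0,126.6,-224.9],"turn":0,"claw":0.9}
    - {"delta_pos":[0,153.1,-239],"turn":0,"claw":0.9}

```text
time: 4.95
tcp_pos: [0.5993, 0.069, 0.3392]
orientation: [-179.9, -0.0, 77.2]
ft_force: [-6.4, 3.1, 7.3]
gripper_width: 0.0104
grasp_force: 40.4
```

```bash
python3 - <<'E'
from h import *
c=np.load("case.npy")
o=arm.get_obs();print(o["tcp_pos"],o["ft_force"],o["gripper_width"])
ims=[]
for n in("side","top"):
    p=eyes.read_camera(n); im=p["img"][:,:,::-1].copy()
    th=1.14; piv=(110-170*np.cos(th),-140,101+170*np.sin(th))
    g=(piv[0]+102*np.cos(th),-198,piv[2]-102*np.sin(th)); print(n,pt(c,*g))
    u=proj(p,pt(c,*g))[0]; print(u)
    a=110 if n=="side" else 90; im=im[a:a+220,190:440]
    ims.append(im); np.save(n+"_1.npy",p["img"])
    d=eyes.look_for(p,"prop_grip");print([(x["rect"],x["score"]) for x in d[:2]])
cv2.imwrite("pics/l1.png",cv2.resize(np.hstack(ims),None,fx=1.6,fy=1.6,interpolation=2))
E
```

```text
[0.59929318 0.06896518 0.33920081] [-6.42222664  3.10499399  7.33608778] 0.010396769228924992
side [ 0.63566608 -0.14344801  0.16278708]
[366.88730363 237.50752716]
[([336.3, 197.0, 39.3, 49.3], 0.84)]
top [ 0.63566608 -0.14344801  0.16278708]
[386.67224576 180.05835382]
[([357.6, 171.6, 34.3, 15.3], 0.62)]
```

View pics/l1.png

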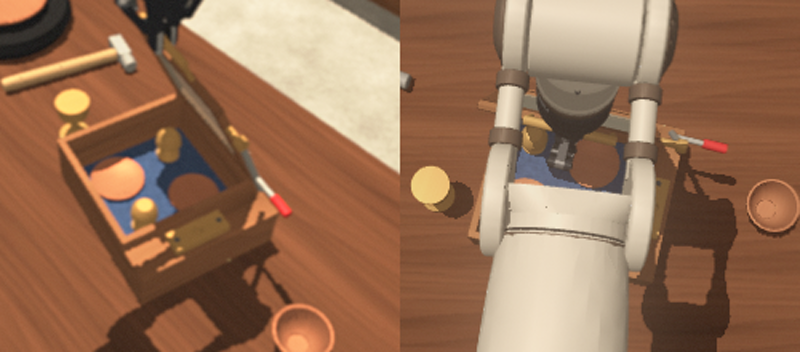

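step_arm:
  deltas:
    - {"delta_pos":[0,0,0],"turn":0,"claw":0.6}
    - {"delta_pos":[0,0,0],"turn":0,"claw":0.2}
    - {"delta_pos":[0,0,0],"turn":0,"claw":0.2}
    - {"delta_pos":[0,0,-30],"turn":0,"claw":0.2}
    - {"delta_pos":[0,0,-65],"turn":0,"claw":0.2}
    - {"delta_pos":[-20,5,-85],"turn":0,"claw":0.2}
    - {"delta_pos":[-75,25,-85],"turn":0,"claw":0.2}
    - {"delta_pos":[-130,40,-85],"turn":0,"claw":0.0}
    - {"delta_pos":[-180,40,-85],"turn":0,"claw":0.0}
    - {"delta_pos":[-230,40,-85],"turn":0,"claw":0.0}

```text
time: 6.4
tcp_pos: [0.5872, -0.1665, 0.4208]
orientation: [-180.0, -0.0, 77.2]
ft_force: [1.1, -0.6, 0.7]
gripper_width: 0.0427
grasp_force: 0.0
```

```bash
cat > look.py <<'E'
import sys
from h import *
from scipy.optimize import least_squares
c=np.load("case.npy"); tag=sys.argv[1]
o=arm.get_obs();print(o["time"],o["tcp_pos"],o["joint_pos"].round(1),o["ft_force"])
C=[];ims=[]
for n in("side","top"):
    p=eyes.read_camera(n); im=p["img"].astype(int)
    red=((im[...,0]>130)&(im[...,1]<70)&(im[...,2]<80)).astype(np.uint8); red[:130]=0
    k,l,st,ce=cv2.connectedComponentsWithStats(red)
    i=1+np.argmax(st[1:,4]) if k>1 else 0
    print(n,st[i],ce[i]); C.append((p,ce[i] if k>1 else None))
    a=110 if n=="side" else 90; ims.append(p["img"][a:a+220,190:440,::-1])
cv2.imwrite(f"pics/{tag}.png",cv2.resize(np.hstack(ims),None,fx=1.6,fy=1.6,interpolation=2))
cv2.imwrite(f"pics/{tag}b.png",cv2.resize(C[0][0]["img"][215:295,270:370,::-1],None,fx=6,fy=6,interpolation=2))
G=lambda q:pt(c,110-170*np.cos(q[0])+102*np.cos(q[0]+q[1]),-198,101+170*np.sin(q[0])-102*np.sin(q[0]+q[1]))
f=least_squares(lambda q:np.concatenate([proj(p,G(q))[0]-u for p,u in C if u is not None]),[1.1,.05])
th,ph=f.x
print("lid,prop",f.x,"res",f.fun.round(1),"grip case",110-170*np.cos(th)+102*np.cos(th+ph),101+170*np.sin(th)-102*np.sin(th+ph),"world",G(f.x))
t=o["tcp_pos"]-np.array([c[0],c[1],0]);a=c[2]
print("tcp case",np.round([1e3*(t[0]*np.cos(a)+t[1]*np.sin(a)),1e3*(-t[0]*np.sin(a)+t[1]*np.cos(a)),1e3*t[2]],1))
E
python3 look.py l2
```

```text
6.4 [ 0.58723809 -0.16647914  0.42080025] [-27.2  11.8  69.    0.   99.3 -14.3] [ 1.13104323 -0.59854813  0.70015907]
side [360 234  12  12  32] [365.40625 240.75   ]
top [379 181  15   5  34] [386.35294118 182.91176471]
lid,prop [1.04172748e+00 1.52828041e-05] res [-1.  -1.4 -0.5 -0. ] grip case 75.67703326548539 159.70207797507175 world [ 0.62988759 -0.14213158  0.15970208]
tcp case [  39.5 -231.2  420.8]
```

View pics/l2.png

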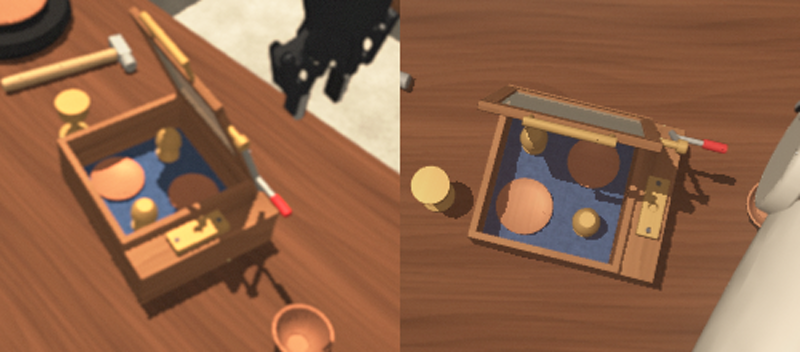

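View pics/l2b.png

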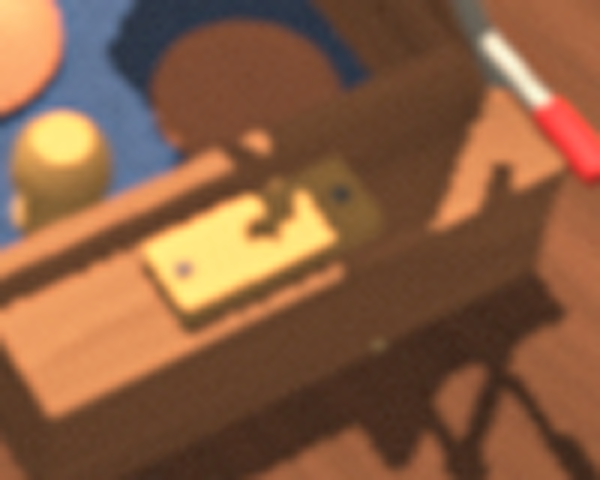

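```bash
python3 - <<'E'
from h import *
c=np.load("case.npy");a=c[2]
S=eyes.read_camera("side");T=eyes.read_camera("top")
def inv(w): t=w-np.array([c[0],c[1],0]); return np.round([1e3*(t[0]*np.cos(a)+t[1]*np.sin(a)),1e3*(-t[0]*np.sin(a)+t[1]*np.cos(a))],1)
s=lambda u,v:(270+u/6-.4,215+v/6-.4)
for n,u in dict(s1=(183,268),s2=(341,192),hole=(262,230),c1=(143,250),c2=(190,328),c3=(383,222)).items(): print("side",n,inv(onz(S,s(*u),.092)))
t=lambda u,v:(190+(u-400)/1.6-.2,90+v/1.6-.2)
for n,u in dict(s1=(647,236),s2=(659,184),mid=(653,210)).items(): print("top",n,inv(onz(T,t(*u),.092)))
for th in (1.0,1.04,1.08,1.12,1.14):
    print(th,*[(proj(p,pt(c,110-263*np.cos(th),y,101+263*np.sin(th)))[0]).round(1) for p in(T,S) for y in(55,-55)])
print("seen top",t(524,124),t(615,141))
cv2.imwrite("pics/tb.png",cv2.resize(T["img"][130:250,230:390,::-1],None,fx=5,fy=5,interpolation=2))
E
```

```text
side s1 [ -49.  -139.4]
side s2 [  23.7 -138.9]
side hole [ -13.1 -139.1]
side c1 [ -58.3 -125. ]
side c2 [ -60.4 -163.4]
side c3 [  30.3 -158.5]
top s1 [ -56.7 -140.6]
top s2 [  23.7 -141.3]
top mid [ -16.8 -140.9]
1.0 [262.7 184. ] [320.1 197.9] [266.  130.2] [291.9 161.8]
1.04 [263.8 178.7] [321.4 192.7] [269.6 126.9] [295.9 158.3]
1.08 [265.  173.4] [322.8 187.3] [273.4 123.7] [300.  154.9]
1.12 [266.1 167.9] [324.2 181.9] [277.3 120.6] [304.1 151.5]
1.14 [266.7 165.2] [324.9 179.1] [279.2 119.1] [306.2 149.9]
seen top (267.3, 167.3) (324.175, 177.925)
```

View pics/tb.png

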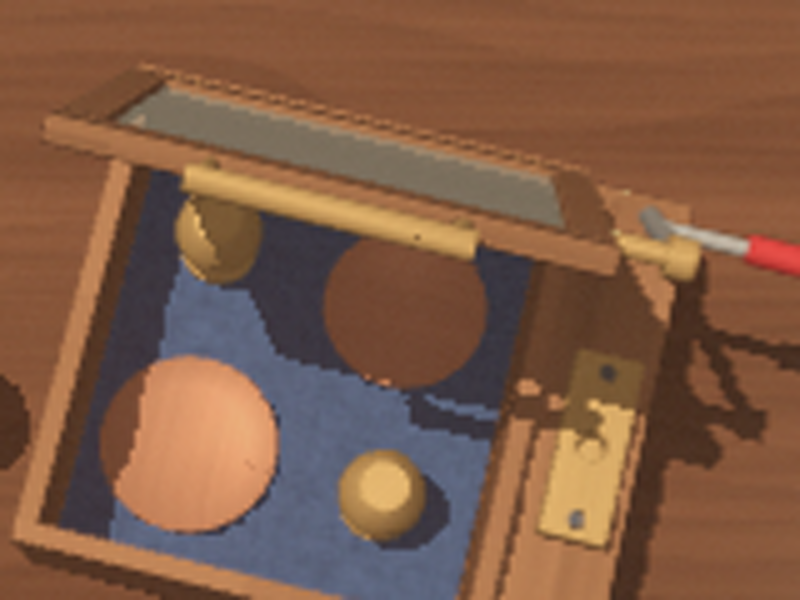

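```bash
python3 - <<'E'
from h import *
c=np.load("case.npy");a=c[2]
T=eyes.read_camera("top")
def inv(w): t=w-np.array([c[0],c[1],0]); return np.round([1e3*(t[0]*np.cos(a)+t[1]*np.sin(a)),1e3*(-t[0]*np.sin(a)+t[1]*np.cos(a))],1)
s=lambda u,v:(230+u/5-.4,130+v/5-.4)
for n,u in dict(s1=(608,373),s2=(575,519),hole=(590,447),c1=(540,529),c2=(602,546),c3=(645,363),c4=(578,350)).items(): print(n,inv(onz(T,s(*u),.092)))
for n,u in dict(bayFL=(17,535)).items(): print(n,inv(onz(T,s(*u),.094)))
E
```

```text
s1 [  24.8 -139.9]
s2 [ -47.4 -139.6]
hole [ -12.2 -139.1]
c1 [ -56.  -124.6]
c2 [ -56.8 -154.6]
c3 [  33.9 -156. ]
c4 [  32.3 -123.6]
bayFL [-118.2  112.7]
```

step_arm:
  deltas:
    - {"delta_pos":[20,20,0],"turn":0,"claw":0.0}
    - {"delta_pos":[28,36.5,20],"turn":0,"claw":0.0}
    - {"delta_pos":[28,36.5,55],"turn":0,"claw":0.0}
    - {"delta_pos":[28,36.5,90],"turn":0,"claw":0.0}
    - {"delta_pos":[28,36.5,125],"turn":0,"claw":0.0}
    - {"delta_pos":[28,36.5,155],"turn":0,"claw":0.0}
    - {"delta_pos":[28,36.5,180],"turn":0,"claw":0.0}
    - {"delta_pos":[28,36.5,200],"turn":0,"claw":0.0}
    - {"delta_pos":[28,36.5,215],"turn":0,"claw":0.0}
    - {"delta_pos":[28,36.5,221],"turn":0,"claw":0.0}

```text
time: 7.9
tcp_pos: [0.6294, -0.1452, 0.1995]
orientation: [-180.0, -0.0, 77.2]
ft_force: [1.1, 1.2, -0.0]
gripper_width: 0.0424
grasp_force: 0.0
```

```bash
python3 look.py l3
```

```text
7.9 [ 0.62943743 -0.14520199  0.19951616] [-23.7  21.4  81.9   0.   76.7 -10.9] [ 1.07676955  1.19100662 -0.03283809]
side [363 238  10   8  29] [367.48275862 242.44827586]
top [     0      0    560    420 235200] [279.5 209.5]
lid,prop [ 1.05694816e+00 -1.12925668e-05] res [-2.7 -3.4] grip case 76.57682071207026 160.2190095197322 world [ 0.6307649  -0.14233144  0.16021901]
tcp case [  75.9 -201.1  199.5]
```

View pics/l3.png

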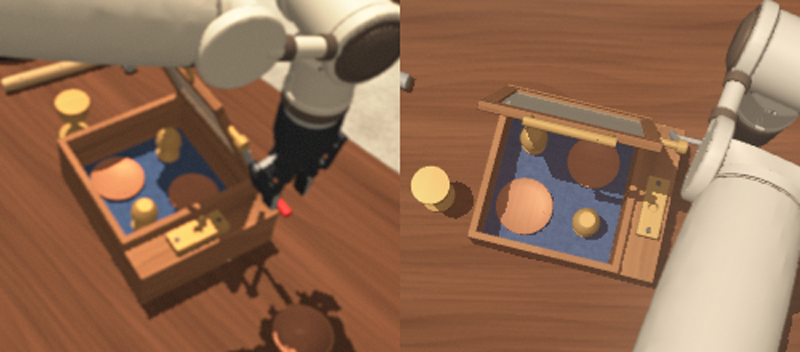

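step_arm:
  deltas:
    - {"delta_pos":[0,0,10],"turn":0,"claw":0.0}
    - {"delta_pos":[0,0,20],"turn":0,"claw":0.0}
    - {"delta_pos":[0,0,30],"turn":0,"claw":0.0}
    - {"delta_pos":[0,0,38],"turn":0,"claw":0.0}
    - {"delta_pos":[0,0,42],"turn":0,"claw":0.0}
    - {"delta_pos":[0,0,42],"turn":0,"claw":0.3}
    - {"delta_pos":[0,0,42],"turn":0,"claw":0.5}
    - {"delta_pos":[0,0,42],"turn":0,"claw":0.9}
    - {"delta_pos":[0,0,42],"turn":0,"claw":0.9}
    - {"delta_pos":[0,0,42],"turn":0,"claw":0.9}
  newtons: 30

```text
time: 9.25
tcp_pos: [0.6298, -0.1458, 0.1588]
orientation: [180.0, 0.0, 77.2]
ft_force: [0.1, 1.2, 2.5]
gripper_width: 0.0128
grasp_force: 29.4
```

```bash
cat > kin.py <<'E'
import numpy as np
from scipy.optimize import fsolve
# grip (case x,z) for a tip place (x,z)
def th_of_tip(x,z,g=(0.95,.6)):
    f=lambda q:[110-170*np.cos(q[0])+149*np.cos(sum(q))-x,101+170*np.sin(q[0])-149*np.sin(sum(q))-z]
    return fsolve(f,g)
def grip(q): return np.array([110-170*np.cos(q[0])+102*np.cos(sum(q)),101+170*np.sin(q[0])-102*np.sin(sum(q))])
def tip(q): return np.array([110-170*np.cos(q[0])+149*np.cos(sum(q)),101+170*np.sin(q[0])-149*np.sin(sum(q))])
E
python3 - <<'E'
from h import *
from kin import *
c=np.load("case.npy")
o=arm.get_obs();a=c[2];t=o["tcp_pos"]-np.array([c[0],c[1],0])
x,z=1e3*(t[0]*np.cos(a)+t[1]*np.sin(a)),1e3*t[2];print("tcp",x,z,o["ft_force"],o["gripper_width"],o["grasp_force"])
for th in (1.14,):
  for ph in (.06,.1,.2,.3,.4,.5,.6,.7,.8): print(th,ph,grip((th,ph)).round(1),tip((th,ph)).round(1))
for z in(110,100,94,92,90,86,80):
  for x in (-16,-12.5,-5): q=th_of_tip(x,z);print("tip",x,z,"q",q.round(3),"grip",grip(q).round(1))
E
```

```text
tcp 76.40955658078951 158.82097253151943 [0.06166638 1.16926172 2.46899209] 0.012771914438974153 29.352959096431732
1.14 0.06 [ 76.  160.4] [ 93.  116.6]
1.14 0.1 [ 72.1 159. ] [ 87.4 114.5]
1.14 0.2 [ 62.3 156.2] [ 73.1 110.4]
1.14 0.3 [ 52.3 154.3] [ 58.4 107.7]
1.14 0.4 [ 42.1 153.5] [ 43.6 106.5]
1.14 0.5 [ 32.  153.7] [ 28.7 106.8]
1.14 0.6 [ 21.8 154.9] [ 13.9 108.6]
1.14 0.7 [ 11.9 157.1] [ -0.6 111.8]
1.14 0.8 [  2.2 160.3] [-14.8 116.5]
tip -16 110 q [1.086 0.804] grip [ -1.2 154.6]
tip -12.5 110 q [1.095 0.78 ] grip [  1.6 154.8]
tip -5 110 q [1.114 0.729] grip [  7.6 155.3]
tip -16 100 q [1.008 0.802] grip [ -4.9 145.7]
tip -12.5 100 q [1.014 0.778] grip [ -2.2 145.9]
tip -5 100 q [1.027 0.726] grip [  3.5 146.2]
tip -16 94 q [0.96  0.803] grip [ -7.  140.1]
tip -12.5 94 q [0.965 0.779] grip [ -4.4 140.3]
tip -5 94 q [0.975 0.728] grip [  1.2 140.6]
tip -16 92 q [0.944 0.804] grip [ -7.7 138.3]
tip -12.5 92 q [0.949 0.78 ] grip [ -5.1 138.4]
tip -5 92 q [0.957 0.729] grip [  0.4 138.7]
tip -16 90 q [0.928 0.805] grip [ -8.4 136.4]
tip -12.5 90 q [0.932 0.781] grip [ -5.8 136.5]
tip -5 90 q [0.94 0.73] grip [ -0.4 136.8]
tip -16 86 q [0.895 0.808] grip [ -9.8 132.6]
tip -12.5 86 q [0.899 0.784] grip [ -7.2 132.7]
tip -5 86 q [0.905 0.733] grip [ -1.9 132.9]
tip -16 80 q [0.847 0.814] grip [-11.8 126.8]
tip -12.5 80 q [0.849 0.79 ] grip [ -9.3 126.9]
tip -5 80 q [0.852 0.739] grip [ -4. 127.]
```

step_arm:
  deltas:
    - {"delta_pos":[0,-3.9,1],"turn":0,"claw":0.9}
    - {"delta_pos":[0,-13.7,3.5],"turn":0,"claw":0.9}
    - {"delta_pos":[0,-23.7,5.4],"turn":0,"claw":0.9}
    - {"delta_pos":[0,-33.9,6.2],"turn":0,"claw":0.9}
    - {"delta_pos":[0,-44,6],"turn":0,"claw":0.9}
    - {"delta_pos":[0,-54.2,5],"turn":0,"claw":0.9}
    - {"delta_pos":[0,-64.1,3.5],"turn":0,"claw":0.9}
    - {"delta_pos":[0,-69,3],"turn":0,"claw":0.9}
    - {"delta_pos":[0,-74.4,5],"turn":0,"claw":0.9}
    - {"delta_pos":[0,-74.4,5.6],"turn":0,"claw":0.9}

```text
time: 10.5
tcp_pos: [0.5566, -0.1292, 0.1529]
orientation: [-180.0, 0.0, 77.2]
ft_force: [-0.5, -3.5, 2.4]
gripper_width: 0.013
grasp_force: 29.4
```

```bash
python3 look.py l4 | tail -1; python3 - <<'E'
from h import *
c=np.load("case.npy")
o=arm.get_obs();print(o["ft_force"],o["gripper_width"])
S=eyes.read_camera("side")
print("hole px in l4b",(proj(S,pt(c,-12.5,-140,92))[0]-[270,215])*6,"tip px",(proj(S,pt(c,-12.5,-140,110))[0]-[270,215])*6)
E
```

```text
tcp case [   1.4 -201.7  152.9]
[ 0.03718948 -2.21011671  1.08725243] 0.012640886567505512
hole px in l4b [262.06740268 228.62842459] tip px [265.8435716  202.54967844]
```

View pics/l4.png

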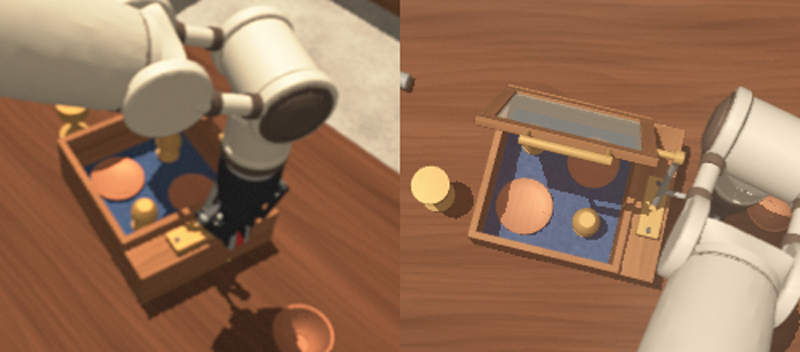

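View pics/l4b.png

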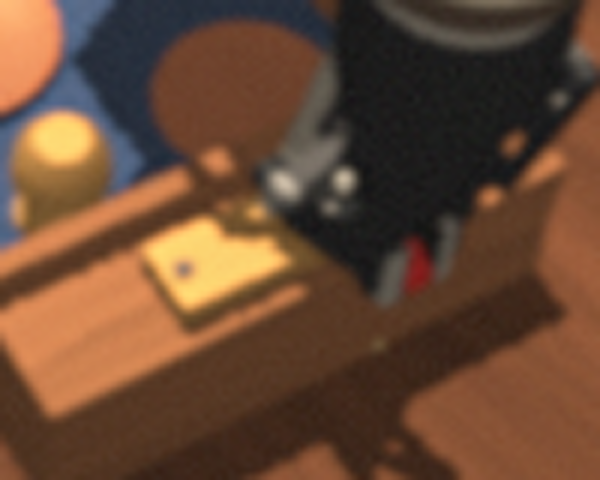

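step_arm:
  deltas:
    - {"delta_pos":[0,-1,2],"turn":0,"claw":0.9}
    - {"delta_pos":[0,-1.8,4],"turn":0,"claw":0.9}
    - {"delta_pos":[0,-2.6,6],"turn":0,"claw":0.9}
    - {"delta_pos":[0,-3.4,8],"turn":0,"claw":0.9}
    - {"delta_pos":[0,-4.2,9.5],"turn":0,"claw":0.9}
    - {"delta_pos":[0,-4.7,11],"turn":0,"claw":0.9}
    - {"delta_pos":[0,-5.2,12],"turn":0,"claw":0.9}
    - {"delta_pos":[0,-5.5,13],"turn":0,"claw":0.9}
    - {"delta_pos":[0,-5.5,13],"turn":0,"claw":0.9}
    - {"delta_pos":[0,-5.5,13],"turn":0,"claw":0.9}

```text
time: 11.9
tcp_pos: [0.5515, -0.1279, 0.1395]
orientation: [-180.0, 0.0, 77.2]
ft_force: [-1.9, -2.9, 3.2]
gripper_width: 0.0125
grasp_force: 29.9
```

```bash
cat > st.py <<'E'
from h import *
from kin import *
from scipy.optimize import least_squares
c=np.load("case.npy");a=c[2]
o=arm.get_obs();t=o["tcp_pos"]-np.array([c[0],c[1],0])
x,z=1e3*(t[0]*np.cos(a)+t[1]*np.sin(a)),1e3*t[2]
q=least_squares(lambda q:grip(q)-[x,z+1.6],[.95,.7]).x
F=o["ft_force"];print("t",o["time"],"tcp",round(x,1),round(z,1),"q",q.round(3),"tip",tip(q).round(1),"Fx,Fy case,Fz",round(F[0]*np.cos(a)+F[1]*np.sin(a),1),round(-F[0]*np.sin(a)+F[1]*np.cos(a),1),F[2].round(1),o["gripper_width"])
E
python3 st.py
```

```text
t 11.9 tcp -3.9 139.5 q [0.973 0.778] tip [-12.3  94.9] Fx,Fy case,Fz -1.2 -3.3 3.2 0.012528160893950384
```

step_arm:
  deltas:
    - {"delta_pos":[0,-0.2,0.5],"turn":0,"claw":0.9}
    - {"delta_pos":[0,-0.4,1],"turn":0,"claw":0.9}
    - {"delta_pos":[0,-0.5,1.5],"turn":0,"claw":0.9}
    - {"delta_pos":[0,-0.7,2],"turn":0,"claw":0.9}
    - {"delta_pos":[0,-0.9,2.5],"turn":0,"claw":0.9}
    - {"delta_pos":[0,-1.1,3],"turn":0,"claw":0.9}
    - {"delta_pos":[0,-1.1,3],"turn":0,"claw":0.9}
    - {"delta_pos":[0,-1.1,3],"turn":0,"claw":0.9}
    - {"delta_pos":[0,-1.1,3],"turn":0,"claw":0.9}
    - {"delta_pos":[0,-1.1,3],"turn":0,"claw":0.9}

```text
time: 13.15
tcp_pos: [0.5504, -0.1276, 0.1365]
orientation: [-180.0, 0.0, 77.2]
ft_force: [-1.9, -4.4, 0.8]
gripper_width: 0.0128
grasp_force: 29.9
```

```bash
python3 st.py
```

```text
t 13.15 tcp -5.0 136.5 q [0.946 0.778] tip [-12.2  91.7] Fx,Fy case,Fz -0.9 -4.7 0.8 0.012770919974054546
```

No contact yet; continue in small steps.

step_arm:
  deltas:
    - {"delta_pos":[0,-0.2,0.5],"turn":0,"claw":0.9}
    - {"delta_pos":[0,-0.4,1],"turn":0,"claw":0.9}
    - {"delta_pos":[0,-0.5,1.5],"turn":0,"claw":0.9}
    - {"delta_pos":[0,-0.7,2],"turn":0,"claw":0.9}
    - {"delta_pos":[0,-0.9,2.5],"turn":0,"claw":0.9}
    - {"delta_pos":[0,-0.9,2.5],"turn":0,"claw":0.9}
    - {"delta_pos":[0,-0.9,2.5],"turn":0,"claw":0.9}
    - {"delta_pos":[0,-0.9,2.5],"turn":0,"claw":0.9}
    - {"delta_pos":[0,-0.9,2.5],"turn":0,"claw":0.9}
    - {"delta_pos":[0,-0.9,2.5],"turn":0,"claw":0.9}

```text
time: 14.4
tcp_pos: [0.5496, -0.1275, 0.1342]
orientation: [-180.0, 0.0, 77.2]
ft_force: [-1.5, -3.5, 3.5]
gripper_width: 0.0126
grasp_force: 30.2
```

```bash
python3 st.py
```

```text
t 14.4 tcp -5.8 134.2 q [0.926 0.779] tip [-12.1  89.2] Fx,Fy case,Fz -0.7 -3.7 3.5 0.012567672433787697
```

step_arm:
  deltas:
    - {"delta_pos":[0,-0.2,0.5],"turn":0,"claw":0.9}
    - {"delta_pos":[0,-0.4,1],"turn":0,"claw":0.9}
    - {"delta_pos":[0,-0.5,1.5],"turn":0,"claw":0.9}
    - {"delta_pos":[0,-0.7,2],"turn":0,"claw":0.9}
    - {"delta_pos":[0,-0.9,2.5],"turn":0,"claw":0.9}
    - {"delta_pos":[0,-0.9,2.5],"turn":0,"claw":0.9}
    - {"delta_pos":[0,-0.9,2.5],"turn":0,"claw":0.9}
    - {"delta_pos":[0,-0.9,2.5],"turn":0,"claw":0.9}
    - {"delta_pos":[0,-0.9,2.5],"turn":0,"claw":0.9}
    - {"delta_pos":[0,-0.9,2.5],"turn":0,"claw":0.9}

```text
time: 15.65
tcp_pos: [0.5487, -0.1273, 0.1315]
orientation: [-180.0, 0.0, 77.2]
ft_force: [-1.4, -5.5, 1.1]
gripper_width: 0.0129
grasp_force: 30.0
```

```bash
python3 st.py
```

```text
t 15.65 tcp -6.8 131.5 q [0.903 0.781] tip [-12.1  86.4] Fx,Fy case,Fz -0.2 -5.7 1.1 0.012918342750837697
```

step_arm:
  deltas:
    - {"delta_pos":[0,-0.2,0.5],"turn":0,"claw":0.9}
    - {"delta_pos":[0,-0.4,1],"turn":0,"claw":0.9}
    - {"delta_pos":[0,-0.5,1.5],"turn":0,"claw":0.9}
    - {"delta_pos":[0,-0.7,2],"turn":0,"claw":0.9}
    - {"delta_pos":[0,-0.9,2.5],"turn":0,"claw":0.9}
    - {"delta_pos":[0,-1,3],"turn":0,"claw":0.9}
    - {"delta_pos":[0,-1,3],"turn":0,"claw":0.9}
    - {"delta_pos":[0,-1,3],"turn":0,"claw":0.9}
    - {"delta_pos":[0,-1,3],"turn":0,"claw":0.9}
    - {"delta_pos":[0,-1,3],"turn":0,"claw":0.9}

```text
time: 16.9
tcp_pos: [0.5477, -0.127, 0.1286]
orientation: [-180.0, 0.0, 77.2]
ft_force: [-3.0, -3.6, 3.6]
gripper_width: 0.0128
grasp_force: 30.3
```

```bash
python3 st.py
```

```text
t 16.9 tcp -7.8 128.6 q [0.878 0.783] tip [-12.   83.4] Fx,Fy case,Fz -2.2 -4.2 3.6 0.01280207271167168
```

step_arm:
  deltas:
    - {"delta_pos":[0,-0.2,0.5],"turn":0,"claw":0.9}
    - {"delta_pos":[0,-0.4,1],"turn":0,"claw":0.9}
    - {"delta_pos":[0,-0.5,1.5],"turn":0,"claw":0.9}
    - {"delta_pos":[0,-0.7,2],"turn":0,"claw":0.9}
    - {"delta_pos":[0,-0.7,2],"turn":0,"claw":0.9}
    - {"delta_pos":[0,-0.7,2],"turn":0,"claw":0.9}
    - {"delta_pos":[0,-0.7,2],"turn":0,"claw":0.9}
    - {"delta_pos":[0,-0.7,2],"turn":0,"claw":0.9}
    - {"delta_pos":[0,-0.7,2],"turn":0,"claw":0.9}
    - {"delta_pos":[0,-0.7,2],"turn":0,"claw":0.9}

```text
time: 18.15
tcp_pos: [0.5477, -0.1271, 0.1277]
orientation: [179.9, 0.0, 77.2]
ft_force: [-3.0, -3.9, 8.8]
gripper_width: 0.0129
grasp_force: 31.0
```

```bash
python3 st.py
```

```text
t 18.15 tcp -7.8 127.7 q [0.87  0.782] tip [-11.6  82.4] Fx,Fy case,Fz -2.1 -4.5 8.8 0.012878469341325255
```

```bash
python3 - <<'E'
from h import *
c=np.load("case.npy")
T=eyes.read_camera("top")
for th in (.83,.85,.87,.9,.95):
    print(th,*[((proj(T,pt(c,110-263*np.cos(th),y,101+263*np.sin(th)))[0]-[230,130])*5+2).round(0) for y in(55,-55)])
cv2.imwrite("pics/tc.png",cv2.resize(T["img"][130:250,230:390,::-1],None,fx=5,fy=5,interpolation=2))
E
```

```text
0.83 [145. 376.] [425. 445.]
0.85 [147. 365.] [428. 433.]
0.87 [149. 353.] [431. 422.]
0.9 [153. 335.] [436. 404.]
0.95 [159. 304.] [444. 373.]
```

View pics/tc.png

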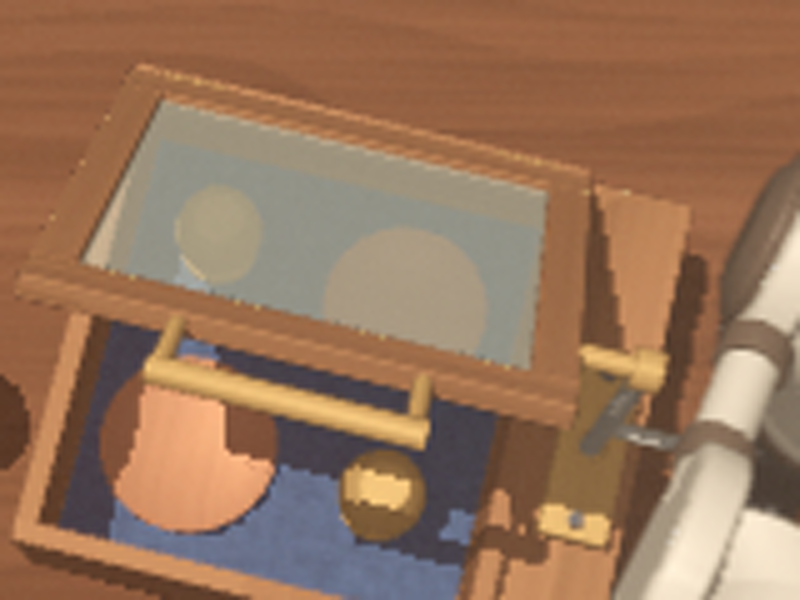

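step_arm:
  deltas:
    - {"delta_pos":[0,-0.7,2],"turn":0,"claw":0.6}
    - {"delta_pos":[0,-0.7,2],"turn":0,"claw":0.3}
    - {"delta_pos":[0,-0.7,2],"turn":0,"claw":0.0}
    - {"delta_pos":[0,-0.7,2],"turn":0,"claw":0.0}
    - {"delta_pos":[0,-0.7,-5],"turn":0,"claw":0.0}
    - {"delta_pos":[0,-0.7,-15],"turn":0,"claw":0.0}
    - {"delta_pos":[0,-0.7,-30],"turn":0,"claw":0.0}
    - {"delta_pos":[-10,-0.7,-50],"turn":0,"claw":0.0}
    - {"delta_pos":[-30,-0.7,-80],"turn":0,"claw":0.0}
    - {"delta_pos":[-50,-0.7,-120],"turn":0,"claw":0.0}

```text
time: 19.45
tcp_pos: [0.5348, -0.1757, 0.2481]
orientation: [-180.0, -0.0, 77.2]
ft_force: [0.0, 0.2, 0.2]
gripper_width: 0.0426
grasp_force: 0.0
```

step_arm:
  deltas:
    - {"delta_pos":[-20,-10,-40],"turn":0,"claw":0.0}
    - {"delta_pos":[-40,-30,-80],"turn":0,"claw":0.0}
    - {"delta_pos":[-60,-50,-110],"turn":0,"claw":0.0}
    - {"delta_pos":[-80,-60,-130],"turn":0,"claw":0.0}
    - {"delta_pos":[-80,-60,-130],"turn":0,"claw":0.0}
    - {"delta_pos":[-80,-60,-130],"turn":0,"claw":0.0}
    - {"delta_pos":[-80,-60,-130],"turn":0,"claw":0.0}
    - {"delta_pos":[-80,-60,-130],"turn":0,"claw":0.0}
    - {"delta_pos":[-80,-60,-130],"turn":0,"claw":0.0}
    - {"delta_pos":[-80,-60,-130],"turn":0,"claw":0.0}

```text
time: 20.7
tcp_pos: [0.4592, -0.24, 0.3765]
orientation: [-180.0, -0.0, 77.2]
ft_force: [0.1, 0.3, -0.3]
gripper_width: 0.0427
grasp_force: 0.0
```

```bash
python3 look.py l5; python3 - <<'E'
from h import *
c=np.load("case.npy");a=cv2.imread("pics/tc.png")
T=eyes.read_camera("top");b=cv2.resize(T["img"][130:250,230:390,::-1],None,fx=5,fy=5,interpolation=2)
# shift of the handle/lid region since the seated picture
r=a[300:460,130:430];m=cv2.matchTemplate(b,r,cv2.TM_CCOEFF_NORMED);print(cv2.minMaxLoc(m)[1::2])
q=(.85,.785)
from kin import grip
for p in(T,eyes.read_camera("side")): g=grip(q);print("expected grip px",proj(p,pt(c,g[0],-198,g[1]))[0])
E
```

```text
20.7 [ 0.45916655 -0.24000628  0.37653641] [-41.   -2.5  89.    0.   93.6 -28.2] [ 0.06844733  0.30116968 -0.26262092]
side [324 258  13  13  72] [330.44444444 263.66666667]
top [368 221  13   4  18] [373.33333333 222.72222222]
lid,prop [0.82368166 0.79703389] res [-0.7  0.6  1.5 -0.6] grip case -10.608855936467746 123.84799967050616 world [ 0.54575727 -0.12296536  0.123848  ]
tcp case [ -69.  -331.4  376.5]
(0.999647855758667, (130, 300))
expected grip px [375.29688434 221.13714605]
expected grip px [330.61354601 263.16329787]
```

```bash
python3 -c "
from workcell import arm
print(arm.hand_in())"
```

```text
the job is handed in; nothing more can be done
None
```

The lid is propped open at about 0.85 rad with the rod's tip seated in the catch hole. It stayed put when I let go, the hand-in went through after about 21 s, and the goblet, bowl and hammer were not touched.

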